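# Slide the stray sealant cartridge home into the empty bay

### The job

One sealant cartridge has been left standing out in front of the bay rail. Without lifting it, push it low on its body with the fingertips so that it slides upright across the table into the empty bay, the one with the yellow tab, until it stands against the back fence there. Leave the other cartridges, the tape measure and the yellow screw box where they are.

Things in the scene. Friction and masses are not known exactly. Their poses are not given: they have to be found in the camera images.
- stray: The stray cartridge: black and yellow sealant tube standing upright, loose, 0.3 to 0.6 kg, round, 49 mm in diameter, straight up to 214 mm, with a thin nozzle to 315 mm. Origin: centre of its underside, on the table; z along its axis. Friction on the table about 0.5 to 0.75: a push higher than about 30 mm above the table can tip it.
- bay_home (a point): Home point of the empty bay, 1 mm above the table: here stands the centre of the cartridge's underside when it is home (within 2 mm of touching the fence, whose front face lies at x = +26 mm). The x axis points into the bay, square to the fence; y to the left along it. A yellow tab 44 mm wide sits on the fence behind this bay and reaches up to 64 mm.
- bay_rail: Fixed rail on the table, moved and turned between runs: aluminium back fence 40 mm high, with four blue dividers making three bays 86 mm apart (any may be the empty one). Dividers 26 mm high, 80 mm clear between them, from the fence forward to x = -44 mm; no floor. Origin: home point of the middle bay, on the table; x into the bays, y left along the fence.
- blue_cartridge: Dark blue and white cartridge of the same size (49 mm in diameter, 315 mm high), loose, standing home in another bay; to be left alone. Origin: centre of its underside, z up.
- white_cartridge: White cartridge with blue bands, of the same size, loose, standing home in another bay; to be left alone. Origin: centre of its underside, z up.
- tape_measure: Yellow and black tape measure, 36 x 87 x 64 mm high, loose, on the table at the left; to be left alone. Origin: centre of its underside.
- screw_box: Yellow carton of screws, 58 x 90 x 35 mm high, loose, on the table at the right; to be left alone. Origin: centre of its underside.

How it is judged:
By the outcome, as a careful person would: the job done as asked, in the order asked, and still so for the second after the job is handed in, with the robot touching nothing.
It also fails if it takes over 56 s, if anything falls off the work surface, if the arm or the gripper's body presses on something with over 40 N, if the wrist force passes 120 N, or if a joint passes its speed limit or range.

### The arm

A 7-joint arm with a two-finger parallel gripper is mounted at the origin on the work surface; the furniture and walls round the work are solid. World frame = base frame: x ahead of the robot, y to its left, z up, the work surface at z = 0. Lengths are in m, angles in rad, forces in N, time in s.
With the tool pointing down it reaches from about 0.4 to 0.85 m from the base axis. Payload 4.5 kg.
Tool frame: the origin (TCP) lies on the centre line of the jaws, within the pads' length; the fingertips stand 17 mm ahead of it and the grasp point (between the pads) lies 2 mm behind it (r.tip_reach is the distance from the TCP to the fingertips, in m); z points along the fingers, y is the line along which they close (so a half turn about z gives the same grasp; the last joint's range is limited). The gripper opens to 88 mm and grips with 3 to 60 N. Pads are 18 mm wide; open, the fingers measure 123 mm over their backs; the gripper's body (75 mm by 187 mm) begins 45 mm behind the grasp point.
Start: joints at [-1.087, 0.689, -0.195, 1.565, 0.157, 0.902, -0.215], TCP at [0.272, 0.563, 0.256] pointing down, gripper open.
Joint ranges: [-3.01, 3.01], [-0.46, 2.08], [-1.47, 1.51], [0.13, 2.56], [-1, 4.14], [0.04, 2.09], [-2.66, 2.66]. Speed limits (rad/s): [2.57, 2.57, 3.14, 3.14, 3.14, 3.14, 3.14].

### API

Orientations are given as a unit quaternion [x, y, z, w].
In Python, from plant import r gives the robot as it stands.
- The arm moves only by the tool step_arm, never from a script. Its argument "steps" is a list of rows, each a list of 7 numbers: the shift along the tool's x, y, z in cm, then the turn, a rotation vector about the tool's x, y, z in degrees, then the gripper's target within -1 to 1 (shut at 1, half-way at 0, fully open at -1). A call has 1 to 8 rows; each row shifts and turns the commanded pose from where the row before left it, along the tool's axes as they then stand; what a row does not reach is not made up. A row lasts 1/8 s, in which the tool goes at most 62.5 mm and 10.7 degrees, less where a joint would pass 70% of its speed; a pose out of reach is approached as far as the arm can. A call with a gripper value outside its range is refused whole. The fingers move at their own pace and stop on an object; "force" is the grip in N (left out, the last holds). Time passes only in rows, so rows that do not move let the fingers close. It gives the time, the measured TCP pose, the force, the opening and the grip force at its end, in the units of the state.
- r.get_state(): the state, without advancing time (a new reading comes with each control period).
- r.snapshot(name): name is "scene" or "top" or "wrist"; returns a dict with "pixels" (400x640x3 uint8, red, green, blue), "fx", "fy", "cx", "cy" (pixels), "cam_to_world" (4x4, takes a point from camera to world coordinates). Camera axes: x right, y down, z forward; pixel columns grow to the right and rows downward; lengths in m; the calibration is good to about 2 mm. A picture is of the moment at which its call begins. There is no depth.
- r.finish_job(): hands the job in; it is judged then, once.
The state is a dict: "clock": time; "q": joint angles; "qd": joint speeds; "joint_torque": joint torques, N m; "tool_pos": TCP position; "eef_rot": TCP orientation; "contact_force": force on the tool from outside, world axes, zero at the start; "moment": the same for the moment, N m; "opening": opening from 0.0 (shut) to 1.0 (fully open); "finger_force": force on a finger pad.
Only numpy, scipy, OpenCV 4.12 (cv2) and the standard library are available. Lean on these libraries where they do the work, as an engineer would, in place of code of your own. Each camera call takes 0.05 s, during which the arm holds its last target. There are 200 camera calls.

## Working session

There is one attempt and no reset: what is moved stays moved. The work goes in short steps, Python scripts to look and compute and a tool call to move; the robot and the scene stay as the last step left them, time stands still between calls to the robot, and variables do not carry over. Pictures are saved under pics/ and viewed, at most 10 in all, crops included, and the job is handed in when it is done.

Besides the shell and the picture viewer there is one more tool, called as a command line: name --pt "numbers of a row" for each row, then --argument value for the rest. step_arm: Moves the arm, as the interface text tells. Its arguments: {"type":"object","properties":{"steps":{"type":"array","items":{"type":"array","items":{"type":"number"}}},"force":{"type":"number"}},"required":["steps"]}

```bash
ls; mkdir -p pics
python3 - <<'E'
from plant import r
import cv2
for n in ("scene","top"):
    s=r.snapshot(n); cv2.imwrite(f"pics/{n}0.png",s["pixels"][:,:,::-1])
    print(n,s["fx"],s["fy"],s["cx"],s["cy"],s["cam_to_world"])
s=r.get_state();print(s["clock"],s["tool_pos"],s["eef_rot"],s["opening"],r.tip_reach)
E
```

```text
pics
scene 403.9196400977464 403.9196400977464 314.1773297551987 191.46308849935346 [[-0.50604209 -0.41879721  0.75400948 -0.07033911]
 [-0.86246357  0.23674871 -0.4473328   0.44775451]
 [ 0.00883096 -0.87667494 -0.48100215  0.46504233]
 [ 0.          0.          0.          1.        ]]
top 366.38442084335065 366.38442084335065 311.78954879496916 207.5450827704696 [[ 0.01536179 -0.98558475  0.16848359  0.43160936]
 [-0.99972358 -0.01214033  0.02013385  0.02940158]
 [-0.01779817 -0.16874631 -0.98549881  0.95073951]
 [ 0.          0.          0.          1.        ]]
0.1 [0.27150991 0.56233944 0.254988  ] [ 2.22960697e-01  9.74827072e-01 -8.28743638e-04 -1.44330129e-04] 1.0002098800982653 0.017
```

View pics/scene0.png

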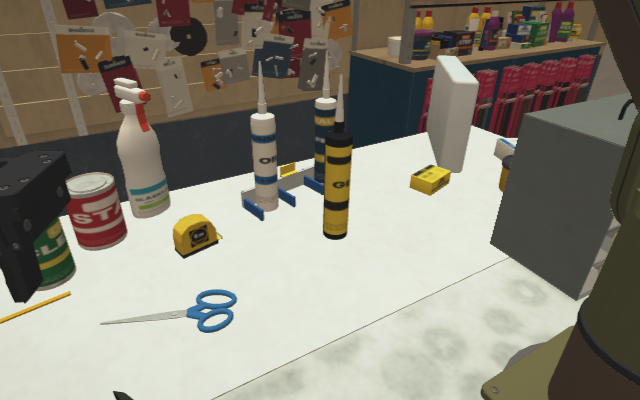

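View pics/top0.png

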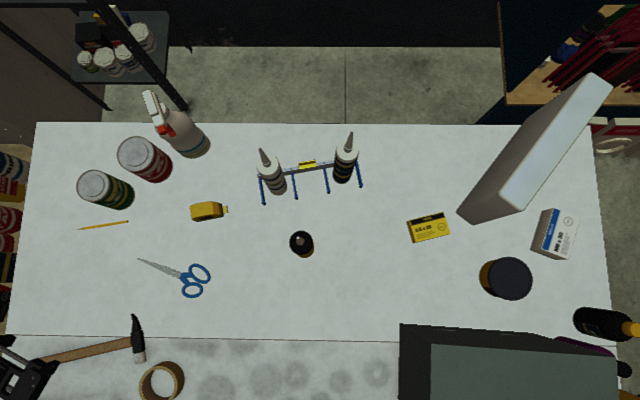

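The scene view shows the stray at about (336,235) at its base, with white on the left, blue on the right and the tab at (288,170). The top view shows the rail at cols 260-362, row ~170, with the middle bay empty and its tab at (307,165). The stray is at (301,243).

```bash
cat > h.py <<'E'
import numpy as np, cv2
from plant import r
def ray(s,u,v,z):
    T=np.array(s["cam_to_world"]); d=T[:3,:3]@np.array([(u-s["cx"])/s["fx"],(v-s["cy"])/s["fy"],1]); o=T[:3,3]
    return o+d*(z-o[2])/d[2]
def proj(s,p):
    T=np.array(s["cam_to_world"]); c=T[:3,:3].T@(np.asarray(p)-T[:3,3]); return np.array([s["fx"]*c[0]/c[2]+s["cx"],s["fy"]*c[1]/c[2]+s["cy"]])
def mask(s,lo,hi,box):
    h=cv2.cvtColor(s["pixels"],cv2.COLOR_RGB2HSV); m=cv2.inRange(h,lo,hi); k=np.zeros_like(m); u0,v0,u1,v1=box; k[v0:v1,u0:u1]=m[v0:v1,u0:u1]; return k
def blobs(m,amin=8):
    return [c for c in cv2.findContours(m,cv2.RETR_EXTERNAL,cv2.CHAIN_APPROX_NONE)[0] if len(c)>=amin]
E
python3 - <<'E'
from h import *
np.set_printoptions(precision=4,suppress=True)
s=r.snapshot("top"); c=r.snapshot("scene")
for b in blobs(mask(s,(100,120,60),(125,255,255),(250,140,370,212))):
    rc=cv2.boxPoints(cv2.minAreaRect(b)); print("blue",cv2.boundingRect(b),[ray(s,*p,.026)[:2] for p in rc])
for b in blobs(mask(s,(20,120,100),(35,255,255),(290,150,325,180))):
    x,y,w,h=cv2.boundingRect(b); print("tab",x,y,w,h,ray(s,x,y+h/2,.064)[:2],ray(s,x+w,y+h/2,.064)[:2])
d=mask(s,(0,0,0),(180,255,70),(280,222,325,268))|mask(s,(15,100,40),(40,255,255),(280,222,325,268))
for b in blobs(d): print("stray top",cv2.boundingRect(b),cv2.minEnclosingCircle(b),)
d=mask(c,(0,0,0),(180,255,60),(318,170,358,245))|mask(c,(15,100,40),(40,255,255),(318,170,358,245))
for b in blobs(d):
    x,y,w,h=cv2.boundingRect(b); print("stray scene",x,y,w,h)
    bot=b[b[:,0,1].argmax(),0]; print(bot,ray(c,*bot,0))
T=np.array(c["cam_to_world"]);print(T[:3,3])
cv2.imwrite("pics/crop.png",cv2.resize(s["pixels"][130:270,245:375,::-1],None,fx=4,fy=4,interpolation=cv2.INTER_CUBIC))
E
```

```text
blue (259, 178, 6, 26) [array([0.6658, 0.1884]), array([0.6667, 0.1826]), array([0.6005, 0.1708]), array([0.5996, 0.1765])]
blue (291, 172, 6, 26) [array([0.6829, 0.1048]), array([0.6836, 0.1009]), array([0.617, 0.088]), array([0.6163, 0.0919])]
blue (323, 166, 7, 26) [array([0.6994, 0.0215]), array([0.7005, 0.016 ]), array([0.6337, 0.0037]), array([0.6326, 0.0091])]
blue (356, 161, 7, 25) [array([ 0.714 , -0.0633]), array([ 0.7152, -0.0688]), array([ 0.6505, -0.0809]), array([ 0.6493, -0.0755])]
tab 299 163 17 6 [0.6884 0.0812] [0.6889 0.0386]
tab 299 160 16 4 [0.6988 0.0814] [0.6992 0.0412]
stray top (290, 231, 24, 27) ((302.4090881347656, 243.59091186523438), 13.70372200012207)
stray scene 318 170 32 69
[330 238] [0.4781 0.0849 0.    ]
[-0.0703  0.4478  0.465 ]
```

View pics/crop.png

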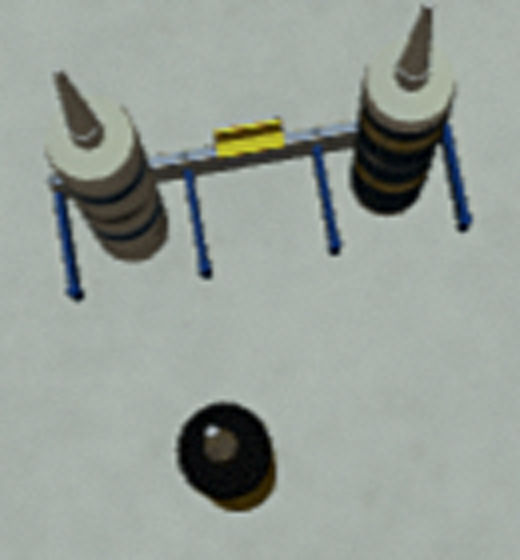

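Every measurement agrees to within about a centimetre. Home is near (0.670, 0.056), the rail yaw is about 10.9° and the stray is near (0.488, 0.066). The gripper body would hit the tall cartridge if the tool pointed straight down, so I'll tilt the tool back about 35-40° and cradle the cartridge low with a gap of about 20 mm.

step_arm --pt "0 0 -1 0 0 -7.8 0.55" --pt "0 0 -1 0 0 -7.8 0.55" --pt "0 0 -1 0 0 -7.8 0.55" --pt "0 0 -1 0 0 -7.8 0.55"

```text
clock: 0.7
tool_pos: [0.2717, 0.5626, 0.2958]
eef_rot: [-0.05, 0.999, -0.0, -0.0]
contact_force: [0.2, -0.9, 0.9]
opening: 0.569
finger_force: 0.0
```

step_arm --pt "-1.1 -6.1 0 0 0 0 0.55" --pt "-1.1 -6.1 0 0 0 0 0.55" --pt "-1.1 -6.1 0 0 0 0 0.55" --pt "-1.1 -6.1 0 0 0 0 0.55" --pt "-1.1 -6.1 0 0 0 0 0.55" --pt "-1.1 -6.1 0 0 0 0 0.55" --pt "-1.1 -6.1 0 0 0 0 0.55" --pt "-1.1 -6.1 0 0 0 0 0.55"

```text
clock: 1.7
tool_pos: [0.4059, 0.0835, 0.2959]
eef_rot: [-0.047, 0.999, 0.0, 0.0]
contact_force: [1.7, -0.3, 0.5]
opening: 0.226
finger_force: 0.0
```

```bash
cat >> h.py <<'E'
from scipy.spatial.transform import Rotation as R
np.set_printoptions(precision=4,suppress=True)
def st():
    s=r.get_state(); M=R.from_quat(s["eef_rot"]).as_matrix()
    print("t",s["clock"],"q",np.array(s["q"]),"\npos",np.array(s["tool_pos"]),"tip",np.array(s["tool_pos"])+M[:,2]*.017,"open",s["opening"],"F",np.array(s["contact_force"]))
    print("x",M[:,0],"y",M[:,1],"z",M[:,2]); return s,M
E
python3 - <<'E'
from h import *
st()
s=r.snapshot("scene")
# stray body edges in scene: rows of yellow/black, mid points -> axis ray; base = lowest row at axis
m=mask(s,(0,0,0),(180,255,60),(310,170,362,245))|mask(s,(15,100,40),(40,255,255),(310,170,362,245))
for v in (200,210,220,228,232,235,237,238,239,240):
    u=np.where(m[v])[0]; print(v,u.min() if len(u) else None,u.max() if len(u) else None,end="; ")
for p in [(.487,.065),(.4985,.0714)]:
    print(p,[proj(s,[*p,z]) for z in (0,.1,.2,.315)])
t=r.snapshot("top"); print([ [proj(t,[*p,z]) for z in (0,.214,.315)] for p in [(.487,.065),(.4985,.0714)]])
E
```

```text
t 1.7 q [-0.0245  0.3757 -0.4049  2.0992  0.2247  0.7062  1.0899] 
pos [0.4059 0.0835 0.2959] tip [0.4059 0.0835 0.2789] open 0.225937805771538 F [ 1.6936 -0.2538  0.549 ]
x [-0.9955 -0.0949 -0.0008] y [-0.0949  0.9955  0.0002] z [ 0.0008  0.0003 -1.    ]
200 324 347; 210 324 347; 220 324 347; 228 324 346; 232 324 345; 235 325 345; 237 327 342; 238 329 341; 239 None None; 240 None None; (0.487, 0.065) [array([335.9643, 232.9194]), array([337.7956, 189.354 ]), array([339.8719, 139.9592]), array([342.6317,  74.3032])]
(0.4985, 0.0714) [array([330.2311, 231.0019]), array([331.6918, 187.6446]), array([333.3464, 138.5322]), array([335.5431,  73.328 ])]
[[array([304.8966, 248.3268]), array([301.026 , 242.0369]), array([298.3084, 237.6206])], [array([302.5098, 243.8325]), array([297.9681, 236.2762]), array([294.7827, 230.9763])]]
```

The stray's column in the scene view confirms (0.487, 0.065). Next I tilt the tool and check that the arm can hold that tilt.

step_arm --pt "0 0 0 0 -7 0 0.55" --pt "0 0 0 0 -7 0 0.55" --pt "0 0 0 0 -7 0 0.55" --pt "0 0 0 0 -7 0 0.55" --pt "0 0 0 0 -7 0 0.55" --pt "0 0 0 0 0 0 0.55"

```text
clock: 2.55
tool_pos: [0.4038, 0.0698, 0.2926]
eef_rot: [-0.043, 0.979, -0.017, 0.197]
contact_force: [0.8, -0.6, -0.6]
opening: 0.223
finger_force: 0.0
```

```bash
python3 -c "
from h import *
st()"
```

```text
t 2.55 q [-0.3866  0.263  -0.038   2.4485  1.2129  0.1979  0.0637] 
pos [0.4038 0.0698 0.2926] tip [0.4104 0.0696 0.277 ] open 0.223064828863394 F [ 0.85   -0.5869 -0.5707]
x [-0.9186 -0.0904 -0.3848] y [-0.0766  0.9958 -0.051 ] z [ 0.3878 -0.0173 -0.9216]
```

step_arm --pt "0 0 0 0 -4 0 0.55" --pt "0 0 0 0 -4 0 0.55" --pt "0 0 0 0 -4 0 0.55" --pt "0 0 0 0 -4 0 0.55" --pt "0 0 0 0 0 0 0.55" --pt "0 0 0 0 0 0 0.55"

```text
clock: 3.3
tool_pos: [0.4075, 0.0642, 0.2827]
eef_rot: [-0.046, 0.964, -0.037, 0.259]
contact_force: [-0.3, -0.8, -0.7]
opening: 0.223
finger_force: 0.0
```

```bash
python3 -c "
from h import *
st()"
```

```text
t 3.3 q [-0.0198  0.3462 -0.6376  2.5534  1.8186  0.5427 -0.6539] 
pos [0.4075 0.0642 0.2827] tip [0.416  0.0634 0.268 ] open 0.2229499584680586 F [-0.28   -0.7917 -0.7186]
x [-0.8619 -0.1083 -0.4954] y [-0.0703  0.993  -0.0948] z [ 0.5022 -0.0469 -0.8635]
```

step_arm --pt "1.5 0.3 2.6 0 0 0 0.55" --pt "1.5 0.3 2.6 0 0 0 0.55" --pt "1.5 0.3 2.6 0 0 0 0.55" --pt "1.5 0.3 2.6 0 0 0 0.55" --pt "1.5 0.3 2.6 0 0 0 0.55" --pt "0 0 0 0 0 0 0.55"

```text
clock: 4.05
tool_pos: [0.4356, 0.0793, 0.1661]
eef_rot: [-0.062, 0.969, -0.058, 0.232]
contact_force: [-1.5, -0.0, -0.4]
opening: 0.225
finger_force: 0.0
```

```bash
python3 -c "
from h import *
st()"
```

```text
t 4.05 q [ 0.2214  1.0638 -1.4641  2.5586  1.6625  1.4824 -0.6456] 
pos [0.4356 0.0793 0.1661] tip [0.4433 0.0779 0.1511] open 0.22544442652249239 F [-1.4763 -0.0366 -0.4447]
x [-0.8843 -0.1478 -0.4429] y [-0.0936  0.9854 -0.142 ] z [ 0.4575 -0.0841 -0.8852]
```

```bash
cat > kin.py <<'E'
from h import *
from scipy.optimize import least_squares
D=[([-1.087,.689,-.195,1.565,.157,.902,-.215],[.272,.563,.256],[.22296,.97483,-.00083,-.00014]),
([-.0245,.3757,-.4049,2.0992,.2247,.7062,1.0899],[.4059,.0835,.2959],[-.047,.999,0,0]),
([-.3866,.263,-.038,2.4485,1.2129,.1979,.0637],[.4038,.0698,.2926],[-.043,.979,-.017,.197]),
([-.0198,.3462,-.6376,2.5534,1.8186,.5427,-.6539],[.4075,.0642,.2827],[-.046,.964,-.037,.259]),
([.2214,1.0638,-1.4641,2.5586,1.6625,1.4824,-.6456],[.4356,.0793,.1661],[-.062,.969,-.058,.232])]
def frames(q,sg,off=(0,0)):
    q=np.array(q)*np.array(sg); q[0]+=off[0]; q[6]+=off[1]
    M=np.eye(3);F=[M]
    for a,x in zip("zyzyzyz",q): M=M@R.from_euler(a,x).as_matrix();F.append(M)
    return F
if __name__=="__main__":
    import itertools
    best=[]
    for sg in itertools.product([1,-1],repeat=7):
        if sg[0]<0: continue
        # base/tool z offsets free: fit
        def f(o): return np.concatenate([(R.from_matrix(frames(q,sg,o)[7]).inv()*R.from_quat(Q)).as_rotvec() for q,p,Q in D])
        for o0 in itertools.product([0,1.57,3.1,-1.57],repeat=2):
            s=least_squares(f,o0,max_nfev=15); best.append((s.cost,sg,s.x))
    best.sort(key=lambda b:b[0])
    for b in best[:3]: print(b)
    c,sg,o=best[0]
    A=[];B=[]
    for q,p,Q in D:
        F=frames(q,sg,o); A.append(np.stack([[0,0,1],F[2][:,2],F[3][:,0],F[4][:,0],F[4][:,2],F[6][:,0],F[7][:,2],F[7][:,0]],1).astype(float)); B.append(p)
    A=np.concatenate(A);B=np.concatenate(B); x,res,rk,sv=np.linalg.lstsq(A,B,rcond=None); print(x,rk,np.abs(A@x-B).max())
E
python3 kin.py
```

```text
(np.float64(0.4886899669770706), (1, 1, 1, 1, 1, 1, 1), array([-0.3421,  4.3957]))
(np.float64(0.4886899669770707), (1, 1, 1, 1, 1, 1, 1), array([-0.3421, -1.8875]))
(np.float64(0.48868996697707073), (1, 1, 1, 1, 1, 1, 1), array([-0.3421, -1.8875]))
[-0.136  -0.2495 -0.1918 -0.3339 -0.2292  0.0529 -0.1006 -0.4193] 8 0.15914186968752503
```

```bash
sed -i 's/if sg\[0\]<0: continue/if sg[0]>0: continue/' kin.py; python3 kin.py
```

```text
(np.float64(6.2734297156948426e-06), (-1, 1, -1, 1, -1, 1, -1), array([0.0003, 1.5714]))
(np.float64(6.273429715694931e-06), (-1, -1, -1, -1, -1, -1, -1), array([ 3.1419, -1.5702]))
(np.float64(6.27342971569499e-06), (-1, 1, -1, 1, -1, 1, -1), array([0.0003, 1.5714]))
[ 0.2074  0.6138 -0.0425 -0.0144  0.4017  0.054   0.2069 -0.0339] 8 0.02357162724453267
```

```bash
cat > fit.py <<'E'
from kin import *
import itertools
sg=(-1,1,-1,1,-1,1,-1);o=(0,np.pi/2)
C={}
names=[]
for k,ax in [(2,2),(4,2),(7,2),(0,2)]+[(1,1),(2,0),(3,0),(3,1),(4,0),(5,0),(5,1),(6,0),(7,0),(7,1)]: names.append((k,ax))
FF=[frames(q,sg,o) for q,_,_ in D]; B=np.concatenate([p for _,p,_ in D])
col={n:np.concatenate([F[n[0]][:,n[1]] for F in FF]) for n in names}
out=[]
for m in range(0,5):
    for ex in itertools.combinations(names[4:],m):
        N=names[:4]+list(ex); A=np.stack([col[n] for n in N],1); x=np.linalg.lstsq(A,B,rcond=None)[0]; out.append((np.abs(A@x-B).max(),N,x))
    out.sort(key=lambda t:t[0]); print(m); [print(round(t[0],5),t[1][4:],t[2]) for t in out[:3]]
E
python3 fit.py
```

```text
0
0.04312 [] [0.5755 0.322  0.3272 0.33  ]
1
0.01398 [(3, 1)] [ 0.553   0.3409  0.3064  0.3549 -0.0447]
0.01746 [(1, 1)] [ 0.5787  0.3461  0.3165  0.335  -0.0395]
0.0313 [(6, 0)] [0.6262 0.3828 0.217  0.2206 0.0614]
2
0.00042 [(1, 1), (3, 1)] [ 0.5632  0.3449  0.3094  0.3476 -0.0187 -0.0273]
0.00758 [(3, 1), (4, 0)] [ 0.5643  0.3548  0.3223  0.379  -0.045   0.0178]
0.0082 [(3, 0), (3, 1)] [ 0.5589  0.359   0.3264  0.3762 -0.0169 -0.0426]
3
0.00019 [(1, 1), (3, 1), (5, 1)] [ 0.5634  0.3447  0.3089  0.3468 -0.0188 -0.027  -0.0004]
0.00026 [(1, 1), (3, 1), (7, 0)] [ 0.5632  0.3448  0.3088  0.3468 -0.0187 -0.0272 -0.0004]
0.00028 [(1, 1), (3, 1), (7, 1)] [ 0.563   0.3447  0.3097  0.3479 -0.0189 -0.0274  0.0004]
4
9e-05 [(1, 1), (3, 1), (5, 1), (7, 1)] [ 0.5632  0.3446  0.3091  0.3471 -0.0189 -0.027  -0.0004  0.0002]
0.00016 [(1, 1), (3, 1), (5, 1), (7, 0)] [ 0.5633  0.3447  0.3088  0.3466 -0.0188 -0.027  -0.0004 -0.0001]
0.00017 [(1, 1), (3, 0), (3, 1), (5, 1)] [ 0.5634  0.345   0.3092  0.347  -0.0187 -0.0003 -0.027  -0.0005]
```

The fitted kinematics match to 0.4 mm. They show that q4 prevents a 35° in-plane tilt this close to the base. I'll check a two-leg plan:
- **Leg 1:** approach from the back-left at tool yaw -33° and slide the stray at -15°.
- **Leg 2:** push straight in.

```bash
cat > plan.py <<'E'
from kin import *
sg=(-1,1,-1,1,-1,1,-1);o=(0,np.pi/2)
LO=np.array([-3.01,-.46,-1.47,.13,-1,.04,-2.66]);HI=np.array([3.01,2.08,1.51,2.56,4.14,2.09,2.66])
def fk(q):
    F=frames(q,sg,o); return .3476*np.array([0,0,1])-.0187*F[1][:,1]+.5632*F[2][:,2]-.0273*F[3][:,1]+.3449*F[4][:,2]+.3094*F[7][:,2],F[7]
def Rt(psi,th):  # push yaw, tilt (deg); tool -x is the push side
    return (R.from_euler("z",psi,degrees=True)*R.from_euler("y",-th,degrees=True)*R.from_matrix(np.diag([-1.,1,-1]))).as_matrix()
def tcp(c,psi,th,gap,tipz=.012):  # cartridge centre c, gap to contact
    d=np.array([np.cos(np.radians(psi)),np.sin(np.radians(psi))]);t=np.radians(th)
    return np.array([*(np.array(c)-d*(.0214+.009*np.cos(t)+.017*np.sin(t)+gap)),tipz+.017*np.cos(t)])
def ik(p,M,q0):
    f=lambda q:(lambda a:np.concatenate([(a[0]-p)*10,R.from_matrix(a[1].T@M).as_rotvec()*2,1e-3*(q-q0)]))(fk(q))
    s=least_squares(f,np.clip(q0,LO+.02,HI-.02),bounds=(LO+.01,HI-.01)); return s.x,np.linalg.norm(fk(s.x)[0]-p)
def rows(p,M):
    s,m=st(); rv=R.from_matrix(m.T@M).as_rotvec(degrees=True)
    print("shift(tool cm)",100*m.T@(p-np.array(s["tool_pos"])),"rotvec(tool deg)",rv,"world",p)
E
python3 - <<'E'
from plan import *
s,m=st(); q=np.array(s["q"]); print(fk(q)[0],Rt(9,28))
for nm,c,psi,th,gap,z in [("hi",(.487,.065),-33,35,.03,.16),("so1",(.487,.065),-33,35,.025,.012),("c1",(.487,.065),-33,35,0,.012),("e1",(.583,.039),-33,35,0,.012),("so2",(.583,.039),6,35,.02,.012),("c2",(.583,.039),6,35,0,.012),("e2",(.671,.056),9,35,0,.012)]:
    p=tcp(c,psi,th,gap,z); 
    best=min((ik(p,Rt(psi,th),q0) for q0 in (q,np.array([0,.3,0,2.3,3.1,.5,1.5]),np.array([0,.3,0,2.3,0,.3,1.5]),np.array([-.3,.5,.6,2.3,2.5,.5,-1]),np.array([0,.5,-.6,2.3,1.6,.8,-.6]))),key=lambda b:b[1]+.002*np.linalg.norm(b[0]-q))
    print(nm,p,best)
    if best[1]<.002:q=best[0]
E
```

```text
t 4.05 q [ 0.2214  1.0638 -1.4641  2.5586  1.6625  1.4824 -0.6456] 
pos [0.4356 0.0793 0.1661] tip [0.4433 0.0779 0.1511] open 0.22544442652249239 F [-1.4763 -0.0366 -0.4447]
x [-0.8843 -0.1478 -0.4429] y [-0.0936  0.9854 -0.142 ] z [ 0.4575 -0.0841 -0.8852]
[0.4355 0.0792 0.166 ] [[-0.8721 -0.1564  0.4637]
 [-0.1381  0.9877  0.0734]
 [-0.4695  0.     -0.8829]]
hi [0.4295 0.1023 0.1739] (array([-0.056 ,  1.0502, -1.3386,  2.4734,  1.4779,  1.6363, -1.4441]), np.float64(4.7052316339861764e-08))
so1 [0.4337 0.0996 0.0259] (array([-0.1166,  1.4141, -1.1308,  2.4785,  1.8015,  1.7891, -1.6141]), np.float64(2.2861653927182965e-08))
c1 [0.4547 0.086  0.0259] (array([-0.0496,  1.3969, -1.1147,  2.448 ,  1.85  ,  1.7579, -1.5196]), np.float64(7.805002574247843e-09))
e1 [0.5507 0.06   0.0259] (array([ 0.1268,  1.331 , -1.0634,  2.2307,  1.9638,  1.5786, -1.1559]), np.float64(2.342649247754125e-08))
so2 [0.5248 0.0329 0.0259] (array([ 0.3638,  1.3116, -0.9389,  2.4746,  2.4856,  1.3255, -0.6934]), np.float64(2.8622918217252332e-08))
c2 [0.5447 0.035  0.0259] (array([ 0.3729,  1.2934, -0.9355,  2.4153,  2.4728,  1.2578, -0.6531]), np.float64(5.518174249547675e-09))
e2 [0.633  0.05   0.0259] (array([ 0.3773,  1.2398, -0.8993,  2.1568,  2.4119,  0.9711, -0.454 ]), np.float64(2.0937962222563842e-08))
```

```bash
cat >> plan.py <<'E'
def arm(q):
    F=frames(q,sg,o); S=np.array([0,0,.3476])-.0187*F[1][:,1]; E=S+.5632*F[2][:,2]; E2=E-.0273*F[3][:,1]; W=E2+.3449*F[4][:,2]; return S,E,E2,W
def segd(a,b,c,d):
    t=np.linspace(0,1,40)[:,None]; P=a+(b-a)*t; Q=c+(d-c)*t; return np.linalg.norm(P[:,None]-Q[None],axis=2).min()
OTH=[(.654,.140),(.686,-.029)]
def clear(q,c):
    S,E,E2,W=arm(q); return min(min(segd(S,E,np.array([*k,0]),np.array([*k,.315])),segd(E2,W,np.array([*k,0]),np.array([*k,.315]))) for k in [c]+OTH)
E
python3 - <<'E'
from plan import *
rng=np.random.default_rng(0)
for nm,c,psi,th,gap,z in [("hi",(.487,.065),-33,35,.03,.16),("so1",(.487,.065),-33,35,.025,.012),("e1",(.583,.039),-33,35,0,.012),("so2",(.583,.039),6,35,.02,.012),("e2",(.671,.056),9,35,0,.012)]:
    p=tcp(c,psi,th,gap,z); sols={}
    for k in range(60):
        q,e=ik(p,Rt(psi,th),rng.uniform(LO,HI))
        if e<1e-3: sols.setdefault((round(q[2]*3),q[4]>1.5),q)
    print(nm)
    for k in sorted(sols): q=sols[k]; print("  ",q,"clear",round(clear(q,c),3),"elbow",arm(q)[1],"W",arm(q)[3])
E
```

```text
hi
   [-0.0789  1.0052 -1.2611  2.4745  1.4993  1.5571 -1.4455] clear 0.236 elbow [0.4755 0.0188 0.6495] W [0.2807 0.199  0.4274]
   [-0.0839  0.9967 -1.2459  2.4747  1.5034  1.5419 -1.446 ] clear 0.238 elbow [0.4728 0.021  0.6535] W [0.2807 0.199  0.4274]
   [-0.1839  0.8772 -0.995   2.4795  1.5686  1.3109 -1.4635] clear 0.261 elbow [0.4292 0.0608 0.7077] W [0.2807 0.199  0.4274]
   [-0.3511  0.7755 -0.671   2.488   1.6556  1.059  -1.5084] clear 0.27 elbow [0.3767 0.118  0.7498] W [0.2807 0.199  0.4274]
   [-0.5969  0.7191 -0.2547  2.5013  1.8     0.7871 -1.6098] clear 0.27 elbow [0.3173 0.1931 0.7714] W [0.2807 0.199  0.4274]
   [-0.75    0.7202 -0.0013  2.5098  1.9316  0.638  -1.7148] clear 0.27 elbow [0.2845 0.2395 0.7709] W [0.2807 0.199  0.4274]
   [-0.8648  0.7389  0.1945  2.5162  2.0807  0.5294 -1.8415] clear 0.27 elbow [0.2603 0.2765 0.7639] W [0.2807 0.199  0.4274]
   [-1.1201  0.8632  0.691   2.5297  2.9238  0.3372 -2.6147] clear 0.27 elbow [0.2033 0.3771 0.7137] W [0.2807 0.199  0.4274]
   [-1.278   1.1248  1.2021  2.5373  4.0414  0.5757  2.65  ] clear 0.27 elbow [0.1646 
[... 2933 characters left out ...]
216 elbow [ 0.4693 -0.3109  0.372 ] W [0.4577 0.0222 0.2794]
   [ 0.3732  1.2358 -0.8908  2.157   2.4162  0.9657 -0.4629] clear 0.216 elbow [ 0.4885 -0.2113  0.5328] W [0.4577 0.0222 0.2794]
   [ 0.3249  1.1945 -0.7958  2.1594  2.4685  0.9088 -0.5636] clear 0.216 elbow [ 0.4904 -0.1849  0.5546] W [0.4577 0.0222 0.2794]
   [-0.041   1.0597 -0.174   2.1784  2.9777  0.7113 -1.3342] clear 0.212 elbow [0.4916 0.0015 0.6231] W [0.4577 0.0222 0.2794]
   [-0.1523  1.0613  0.0053  2.1844  3.1538  0.7151 -1.5767] clear 0.211 elbow [0.4888 0.0561 0.6223] W [0.4577 0.0222 0.2794]
   [-0.3424  1.1072  0.3202  2.1945  3.4418  0.7881 -1.9828] clear 0.21 elbow [0.4808 0.1515 0.5994] W [0.4577 0.0222 0.2794]
```

step_arm --pt "-1.7 1.2 -3 0 0 0 0.45" --pt "-1.7 1.2 -3 0 0 0 0.45" --pt "-1.7 1.2 -3 0 0 0 0.45" --pt "-1.7 1.2 -3 0 0 0 0.45" --pt "0 0 0 0 0 0 0.45"

```text
clock: 4.68
tool_pos: [0.4375, 0.1481, 0.3031]
eef_rot: [-0.06, 0.967, -0.056, 0.24]
contact_force: [0.4, 0.1, -0.4]
opening: 0.277
finger_force: 0.0
```

```bash
python3 -c "
from plan import *
rows(np.array([.43,.15,.26]),Rt(-33,35))"
```

```text
t 4.675 q [ 0.2178  0.6586 -1.4541  2.3088  1.3429  1.1943 -0.3385] 
pos [0.4375 0.1481 0.3031] tip [0.4455 0.1468 0.2882] open 0.2771547845834545 F [ 0.4266  0.0863 -0.3717]
x [-0.8775 -0.1438 -0.4575] y [-0.09    0.9864 -0.1374] z [ 0.4711 -0.0794 -0.8785]
shift(tool cm) [2.6007 0.8465 3.4182] rotvec(tool deg) [13.2985 -4.5667 36.5653] world [0.43 0.15 0.26]
```

step_arm --pt "0 0 0 2.7 -0.9 7.3 0.45" --pt "0 0 0 2.7 -0.9 7.3 0.45" --pt "0 0 0 2.7 -0.9 7.3 0.45" --pt "0 0 0 2.7 -0.9 7.3 0.45" --pt "0 0 0 2.7 -0.9 7.3 0.45" --pt "0 0 0 0 0 0 0.45"

```text
clock: 5.42
tool_pos: [0.4366, 0.1462, 0.2991]
eef_rot: [0.269, 0.916, -0.089, 0.285]
contact_force: [-0.6, -0.7, -1.1]
opening: 0.277
finger_force: 0.0
```

```bash
python3 -c "
from plan import *
rows(np.array([.41,.13,.16]),Rt(-33,35))
print(ik(np.array([.4337,.0996,.026]),Rt(-33,35),np.array(r.get_state()['q'])))"
```

```text
t 5.425 q [-0.0543  0.6608 -1.2418  2.243   1.2417  1.3743 -1.0386] 
pos [0.4366 0.1462 0.2991] tip [0.4447 0.1408 0.2851] open 0.27667804045711186 F [-0.6499 -0.7273 -1.1318]
x [-0.693   0.4423 -0.5694] y [ 0.544   0.839  -0.0103] z [ 0.4732 -0.3169 -0.822 ]
shift(tool cm) [ 9.0503 -2.6619 10.6869] rotvec(tool deg) [-0.4605 -0.292   0.3722] world [0.41 0.13 0.16]
(array([-0.1607,  1.3563, -1.0256,  2.4807,  1.8275,  1.6797, -1.6553]), np.float64(5.579231108243279e-08))
```

```bash
cat >> plan.py <<'E'
def sim(q,p1,M1,n=40):
    q=np.array(q,float); p0,M0=fk(q); rv=R.from_matrix(M0.T@M1).as_rotvec()
    for k in range(1,n+1):
        p=p0+(p1-p0)*k/n; M=M0@R.from_rotvec(rv*k/n).as_matrix()
        for _ in range(2):
            a,A=fk(q); e=np.concatenate([p-a,R.from_matrix(M@A.T).as_rotvec()])
            J=np.stack([np.concatenate([(b[0]-a)/1e-5,R.from_matrix(b[1]@A.T).as_rotvec()/1e-5]) for b in (fk(q+1e-5*np.eye(7)[i]) for i in range(7))],1)
            q=np.clip(q+np.linalg.pinv(J,rcond=1e-3)@e,LO,HI)
    return q,np.linalg.norm(fk(q)[0]-p1)
E
python3 - <<'E'
from plan import *
s,m=st(); q=np.array(s["q"])
print("val",sim([.2178,.6586,-1.4541,2.3088,1.3429,1.1943,-.3385],np.array(s["tool_pos"]),m))
c=(.487,.065); so=(tcp(c,-33,35,.025),Rt(-33,35))
def run(nm,*w):
    a=q
    for p,M in w: a,e=sim(a,np.array(p),M)
    print(nm,a,e,"clear",clear(a,c))
run("direct",so)
run("via -80 hi",((.43,.2,.30),Rt(-80,35)),((.43,.15,.026),Rt(-80,35)),so)
run("vertical",((.45,.2,.40),Rt(-33,5)),((.45,.2,.1),Rt(-33,5)),((.42,.15,.1),Rt(-33,35)),so)
run("far",((.6,.25,.40),Rt(-33,35)),((.43,.15,.4),Rt(-33,35)),so)
run("-80,deep",((.43,.25,.30),Rt(-100,45)),((.45,.17,.05),Rt(-90,45)),so)
run("low tilt",((.43,.2,.30),Rt(-33,60)),((.40,.15,.05),Rt(-60,60)),so)
run("left",((.25,.40,.30),Rt(-33,35)),((.25,.4,.1),Rt(-33,35)),so)
E
```

```text
t 5.425 q [-0.0543  0.6608 -1.2418  2.243   1.2417  1.3743 -1.0386] 
pos [0.4366 0.1462 0.2991] tip [0.4447 0.1408 0.2851] open 0.27667804045711186 F [-0.6499 -0.7273 -1.1318]
x [-0.693   0.4423 -0.5694] y [ 0.544   0.839  -0.0103] z [ 0.4732 -0.3169 -0.822 ]
val (array([-0.0545,  0.6609, -1.2422,  2.2425,  1.2413,  1.3749, -1.0384]), np.float64(7.950116653647148e-10))
direct [-0.2067  1.3083 -0.926   2.4829  1.8555  1.5812 -1.6955] 1.5212811503000902e-08 clear 0.11022468738276305
via -80 hi [-0.2994  1.2366 -0.7451  2.4876  1.9142  1.4142 -1.7734] 4.896226222777925e-09 clear 0.1476541200295616
vertical [-0.2479  1.2728 -0.843   2.485   1.881   1.5027 -1.7303] 2.182736851343964e-10 clear 0.12823465512815488
far [-0.2083  1.3067 -0.9225  2.483   1.8565  1.5779 -1.6969] 5.0469494301502415e-08 clear 0.11101168673273715
-80,deep [-0.3036  1.234  -0.7374  2.4879  1.9169  1.4074 -1.7769] 2.1389283829833498e-08 clear 0.14911102234586146
low tilt [-0.2533  1.2686 -0.8325  2.4853  1.8844  1.493  -1.7348] 1.2606799334282058e-08 clear 0.13038979800178402
left [-0.2924  1.2411 -0.758   2.4873  1.9096  1.4256 -1.7676] 4.521146341323366e-08 clear 0.14518705711491323
```

Run:
```python
from plan import *
s=r.get_state(); q=np.array(s["q"])
t=r.snapshot("top"); print("tape",ray(t,208,211,.03),"box",ray(t,430,228,.02))
c=(.487,.065); c1=(.583,.039); h=(.671,.056)
W=[("v1",(.41,.16,.30),-78,35,c),("v2",(.41,.15,.14),-78,35,c),("v3",(.425,.11,.08),-33,35,c),("so1",tcp(c,-33,35,.025),-33,35,c),("c1",tcp(c,-33,35,0),-33,35,c),("e1",tcp(c1,-33,35,0),-33,35,c1),("bk",tcp(c1,-33,35,.025),-33,35,c1),("so2",tcp(c1,6,35,.02),6,35,c1),("e2",tcp(h,9,35,0),9,35,h),("out",tcp(h,9,35,.04),9,35,h)]
for n,p,psi,th,cc in W:
    q,e=sim(q,np.array(p),Rt(psi,th)); print(n,np.array(p),q,round(e,5),"clear",round(clear(q,cc),3))
rows(np.array(W[0][1]),Rt(-78,35))
```

```text
tape [0.5768 0.3137 0.03  ] box [ 0.5418 -0.2525  0.02  ]
v1 [0.41 0.16 0.3 ] [-0.2164  0.728  -1.0355  1.9243  0.8615  1.5616 -1.4493] 0.0 clear 0.367
v2 [0.41 0.15 0.14] [-0.2849  0.9916 -0.9141  2.0608  1.0945  1.3849 -1.7255] 0.0 clear 0.256
v3 [0.425 0.11  0.08 ] [-0.284   1.1258 -0.8765  2.5069  1.7604  1.4147 -1.7026] 0.0 clear 0.192
so1 [0.4337 0.0996 0.0259] [-0.2624  1.2618 -0.8149  2.4857  1.8902  1.4768 -1.7425] 0.0 clear 0.134
c1 [0.4547 0.086  0.0259] [-0.2007  1.2436 -0.794   2.4554  1.9301  1.4452 -1.6628] 0.0 clear 0.12
e1 [0.5507 0.06   0.0259] [-0.0363  1.1757 -0.7318  2.2385  1.9896  1.2648 -1.327 ] 0.0 clear 0.156
bk [0.5297 0.0736 0.0259] [-0.0793  1.1866 -0.7481  2.2787  1.9707  1.305  -1.3941] 0.0 clear 0.166
so2 [0.5248 0.0329 0.0259] [ 0.1951  1.1958 -0.6195  2.4833  2.6702  1.1877 -0.9977] 0.0 clear 0.202
e2 [0.633  0.05   0.0259] [ 0.1947  1.1171 -0.5618  2.166   2.6295  0.7975 -0.832 ] 0.0 clear 0.216
out [0.5934 0.0437 0.0259] [ 0.2114  1.1344 -0.586   2.2797  2.6655  0.916  -0.876 ] 0.0 clear 0.249
t 5.475 q [-0.0529  0.6608 -1.243   2.2437  1.242   1.3743 -1.0376] 
pos [0.4366 0.1458 0.2991] tip [0.4446 0.1404 0.2852] open 0.27603172971924156 F [-0.3452 -0.2002 -0.325 ]
x [-0.6936  0.4415 -0.5692] y [ 0.5432  0.8395 -0.0107] z [ 0.4731 -0.3166 -0.8221]
shift(tool cm) [ 2.4204 -0.2547 -1.7776] rotvec(tool deg) [25.291  -0.0462 37.3422] world [0.41 0.16 0.3 ]
```

step_arm --pt "0.4 0 -0.3 4.2 0 6.2 0.45" --pt "0.4 0 -0.3 4.2 0 6.2 0.45" --pt "0.4 0 -0.3 4.2 0 6.2 0.45" --pt "0.4 0 -0.3 4.2 0 6.2 0.45" --pt "0.4 0 -0.3 4.2 0 6.2 0.45" --pt "0.4 0 -0.3 4.2 0 6.2 0.45" --pt "0 0 0 0 0 0 0.45"

```text
clock: 6.35
tool_pos: [0.4193, 0.1688, 0.3001]
eef_rot: [0.6, 0.742, -0.188, 0.233]
contact_force: [0.1, -1.0, 0.1]
opening: 0.277
finger_force: 0.0
```

step_arm --pt "2.3 0 3.3 0 0 0 0.45" --pt "2.3 0 3.3 0 0 0 0.45" --pt "2.3 0 3.3 0 0 0 0.45" --pt "2.3 0 3.3 0 0 0 0.45" --pt "0 0 0 0 0 0 0.45"

```text
clock: 6.98
tool_pos: [0.4177, 0.1677, 0.1381]
eef_rot: [0.598, 0.743, -0.19, 0.232]
contact_force: [-0.6, -1.0, 1.3]
opening: 0.273
finger_force: 0.0
```

```bash
python3 -c "
from plan import *
rows(np.array([.425,.11,.08]),Rt(-33,35))"
```

```text
t 6.975 q [-0.3043  1.0034 -0.9098  2.01    1.0846  1.4026 -1.694 ] 
pos [0.4177 0.1677 0.1381] tip [0.4197 0.1582 0.1242] open 0.27316487876105056 F [-0.5976 -0.9652  1.3   ]
x [-0.1762  0.8005 -0.5729] y [ 0.9774  0.2114 -0.0052] z [ 0.117  -0.5608 -0.8196]
shift(tool cm) [-1.4184 -0.4759  8.0837] rotvec(tool deg) [-25.9073  -0.1635 -36.5418] world [0.425 0.11  0.08 ]
```

step_arm --pt "-0.2 -0.1 1.3 -4.3 0 -6.1 0.45" --pt "-0.2 -0.2 1.3 -4.3 0 -6.1 0.45" --pt "-0.1 -0.4 1.3 -4.3 0 -6.1 0.45" --pt "-0.1 -0.5 1.3 -4.3 0 -6.1 0.45" --pt "0 -0.6 1.2 -4.3 0 -6.1 0.45" --pt "0 -0.7 1.2 -4.3 0 -6.1 0.45" --pt "0 0 0 0 0 0 0.45"

```text
clock: 7.85
tool_pos: [0.4222, 0.1123, 0.0816]
eef_rot: [0.272, 0.914, -0.084, 0.288]
contact_force: [-0.6, -0.1, -0.6]
opening: 0.274
finger_force: 0.0
```

```bash
python3 -c "
from plan import *
rows(tcp((.487,.065),-33,35,.025),Rt(-33,35))
s=r.snapshot('scene');cv2.imwrite('pics/s3.png',s['pixels'][:,:,::-1])"
```

```text
t 7.85 q [-0.2988  1.1181 -0.8668  2.5122  1.7578  1.403  -1.7196] 
pos [0.4222 0.1123 0.0816] tip [0.4303 0.107  0.0676] open 0.2744755770367925 F [-0.5902 -0.1323 -0.6316]
x [-0.6852  0.4494 -0.5732] y [0.5467 0.8374 0.003 ] z [ 0.4813 -0.3113 -0.8194]
shift(tool cm) [ 1.8267 -0.4466  5.5092] rotvec(tool deg) [ 0.0628 -0.0252 -0.2124] world [0.4337 0.0996 0.0259]
```

View pics/s3.png

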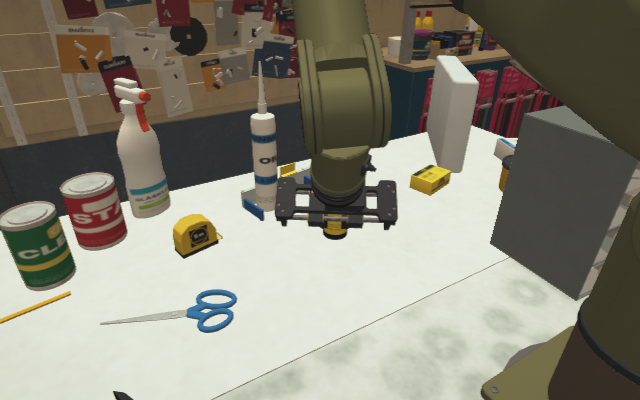

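The gripper sits straight behind the stray; its yellow base shows at (335,228) between the fingers. Next I lower to the standoff and look with the wrist camera.

step_arm --pt "0.4 -0.1 1.1 0 0 0 0.45" --pt "0.4 -0.1 1.1 0 0 0 0.45" --pt "0.4 -0.1 1.1 0 0 0 0.45" --pt "0.3 -0.1 1.1 0 0 0 0.45" --pt "0.3 0 1.1 0 0 0 0.45" --pt "0 0 0 0 0 0 0.45"

```text
clock: 8.65
tool_pos: [0.4342, 0.1008, 0.0241]
eef_rot: [0.274, 0.914, -0.084, 0.288]
contact_force: [-0.3, 0.2, 0.9]
opening: 0.277
finger_force: 0.0
```

```bash
python3 -c "
from plan import *
rows(tcp((.487,.065),-33,35,.0),Rt(-33,35))
s=r.snapshot('wrist');cv2.imwrite('pics/w1.png',s['pixels'][:,:,::-1])
for z in (.02,.1,.214):print(proj(s,[.487,.065,z]))
t=r.snapshot('top');cv2.imwrite('pics/t1.png',cv2.resize(t['pixels'][130:290,230:390,::-1],None,fx=3,fy=3))"
```

```text
t 8.65 q [-0.2688  1.2596 -0.8     2.4831  1.8978  1.4636 -1.7526] 
pos [0.4342 0.1008 0.0241] tip [0.4424 0.0955 0.0102] open 0.27712030225004897 F [-0.2639  0.2196  0.853 ]
x [-0.6845  0.4516 -0.5724] y [0.5486 0.8361 0.0036] z [ 0.4802 -0.3115 -0.82  ]
shift(tool cm) [-2.1711 -0.1148  1.2977] rotvec(tool deg) [ 0.0152 -0.0836 -0.3396] world [0.4547 0.086  0.0259]
[316.9099 312.0277]
[316.6469 484.3244]
[ 315.7197 1091.6104]
```

View pics/w1.png

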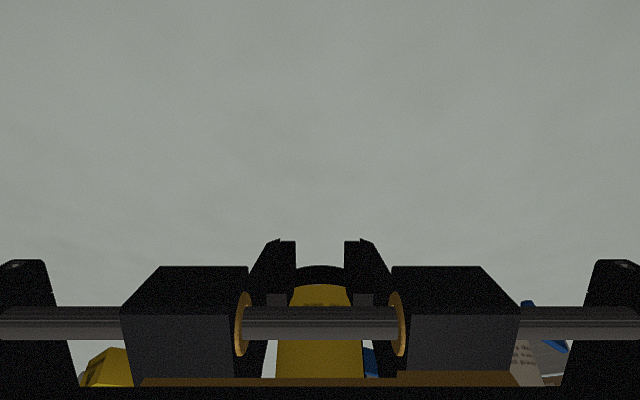

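The wrist view shows the yellow body centred at col 320 between the fingertips (inner edges at cols 296 and 345), with its base at row ~285. The alignment is good, so I close the gap and start the leg 1 push.

step_arm --pt "-0.43 0 0.26 0 0 0 0.45" --pt "-0.43 0 0.26 0 0 0 0.45" --pt "-0.43 0 0.26 0 0 0 0.45" --pt "-0.43 0 0.26 0 0 0 0.45" --pt "-0.4 0 0.26 0 0 0 0.45"

```text
clock: 9.38
tool_pos: [0.4555, 0.0875, 0.0266]
eef_rot: [0.273, 0.914, -0.084, 0.288]
contact_force: [1.2, 0.0, 0.3]
opening: 0.276
finger_force: 0.0
```

step_arm --pt "-0.5 0.1 0.35 0 0 0 0.45" --pt "-0.5 0.2 0.35 0 0 0 0.45" --pt "-0.6 0.25 0.42 0 0 0 0.45" --pt "-0.6 0.25 0.42 0 0 0 0.45" --pt "-0.6 0.25 0.42 0 0 0 0.45"

```text
clock: 10.0
tool_pos: [0.49, 0.0776, 0.0265]
eef_rot: [0.273, 0.914, -0.084, 0.288]
contact_force: [-1.4, 0.4, -0.3]
opening: 0.276
finger_force: 1.0
```

```bash
cat >> plan.py <<'E'
def look(n):
    s=r.snapshot('wrist'); m=mask(s,(15,110,40),(40,255,255),(240,260,400,376)); 
    for v in (300,350,365):
        u=np.where(m[v])[0]; print(v,(u.min(),u.max()) if len(u) else None,end=' ')
    t=r.snapshot('top'); cv2.imwrite(n,np.hstack([cv2.resize(t['pixels'][120:290,240:400],(450,478)),s['pixels'][200:400,180:460].repeat(1,0)[:,:]]+[] if 0 else [cv2.resize(t['pixels'][120:290,240:400],(450,478))])[:,:,::-1])
E
python3 -c "
from plan import *
look('pics/t2.png'); rows(tcp((.583,.039),-33,35,.0),Rt(-33,35))"
```

```text
300 (np.int64(240), np.int64(399)) 350 (np.int64(240), np.int64(399)) 365 (np.int64(268), np.int64(366)) t 10.1 q [-0.1368  1.206  -0.756   2.3793  1.9667  1.3672 -1.5444] 
pos [0.4906 0.0772 0.0268] tip [0.4988 0.0719 0.0129] open 0.27705954115405507 F [-0.3326  0.0359 -0.5913]
x [-0.6824  0.4524 -0.5741] y [0.5492 0.8357 0.0058] z [ 0.4824 -0.3113 -0.8188]
shift(tool cm) [-4.8309  1.8583  3.5074] rotvec(tool deg) [ 0.0911  0.0368 -0.4444] world [0.5507 0.06   0.0259]
```

View pics/t2.png

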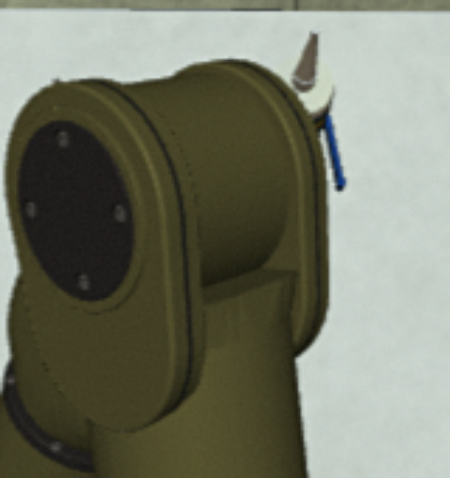

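The elbow now hides the scene from above. The wrist view still has the cartridge centred (cols 268-366), and the pad force shows contact. I continue leg 1.

step_arm --pt "-0.6 0.23 0.44 0 0 0 0.45" --pt "-0.6 0.23 0.44 0 0 0 0.45" --pt "-0.6 0.23 0.44 0 0 0 0.45" --pt "-0.6 0.23 0.44 0 0 0 0.45" --pt "-0.6 0.23 0.44 0 0 0 0.45" --pt "-0.6 0.23 0.44 0 0 0 0.45" --pt "-0.6 0.23 0.44 0 0 0 0.45" --pt "-0.6 0.23 0.43 0 0 0 0.45"

```text
clock: 11.1
tool_pos: [0.5498, 0.0604, 0.0254]
eef_rot: [0.273, 0.914, -0.084, 0.288]
contact_force: [-3.9, 0.6, 3.0]
opening: 0.27
finger_force: 2.0
```

```bash
python3 -c "
from plan import *
rows(tcp((.583,.039),-33,35,.0),Rt(-33,35))
s=r.snapshot('wrist');c=r.snapshot('scene')
print(proj(s,[.583,.039,.0]),proj(c,[.583,.039,.0]),proj(c,[.583,.039,.214]))
cv2.imwrite('pics/w2.png',np.hstack([s['pixels'][200:400,160:480],c['pixels'][20:250,200:460][:200]])[:,:,::-1])"
```

```text
t 11.1 q [-0.0437  1.1721 -0.7178  2.2426  1.9957  1.2536 -1.3448] 
pos [0.5498 0.0604 0.0254] tip [0.558  0.0551 0.0114] open 0.2704401549975303 F [-3.9372  0.6283  3.0314]
x [-0.6843  0.4514 -0.5727] y [0.5478 0.8366 0.0048] z [ 0.4813 -0.3104 -0.8198]
shift(tool cm) [-0.1146  0.0131  0.0106] rotvec(tool deg) [ 0.1038 -0.0605 -0.3347] world [0.5507 0.06   0.0259]
[318.6727 263.0859] [322.1788 208.22  ] [324.1719 115.2138]
```

View pics/w2.png

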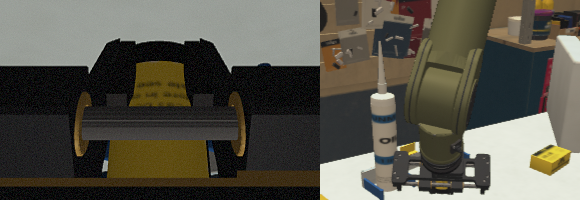

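The stray is still upright and cradled against both fingers (wrist col ~320), so its centre is about (0.582, 0.039), in line with the bay. I back off and re-aim along the bay.

step_arm --pt "0.4 0 -0.3 0 0 0 0.45" --pt "0.55 0 -0.4 0 0 0 0.45" --pt "0.55 0 -0.38 0 0 0 0.45" --pt "0.55 0 -0.38 0 0 0 0.45" --pt "0 0 0 0 0 0 0.45"

```text
clock: 11.82
tool_pos: [0.5278, 0.0751, 0.0255]
eef_rot: [0.273, 0.914, -0.083, 0.288]
contact_force: [-0.4, 0.3, 0.5]
opening: 0.276
finger_force: 0.0
```

```bash
python3 -c "
from plan import *
rows(tcp((.582,.039),8,35,.02,.013),Rt(8,35))
s=r.get_state();m=R.from_quat(s['eef_rot']).as_matrix()
# rows about cartridge centre, 6 equal steps
p0=np.array(s['tool_pos'])
print([100*(Rt(ps,35).T@(tcp((.582,.039),ps+41/6,35,g,.013)-tcp((.582,.039),ps,35,g,.013))) for ps,g in [(-33,.023)]])
q=s['q']
for ps in (-20,-6,8): q,e=sim(q,tcp((.582,.039),ps,35,.021,.013),Rt(ps,35));print(q,e)
"
```

```text
t 11.825 q [-0.089   1.1833 -0.7356  2.2846  1.9759  1.2951 -1.4134] 
pos [0.5278 0.0751 0.0255] tip [0.536  0.0699 0.0115] open 0.27641964429233157 F [-0.3667  0.2609  0.5326]
x [-0.6854  0.4505 -0.5722] y [0.5465 0.8375 0.0048] z [ 0.4813 -0.3094 -0.8201]
shift(tool cm) [-1.8211 -3.9137  1.0689] rotvec(tool deg) [-23.3446   0.0046 -33.857 ] world [0.524  0.0309 0.0269]
[array([-0.0358, -0.732 ,  0.0251])]
[-0.0215  1.1894 -0.7023  2.3918  2.2014  1.2999 -1.325 ] 7.863864021511593e-11
[ 0.0768  1.1991 -0.6557  2.4722  2.4582  1.2806 -1.1825] 1.5893100344569327e-10
[ 0.2051  1.1887 -0.5972  2.4883  2.7149  1.1656 -0.986 ] 2.282646923022143e-10
```

step_arm --pt "-0.04 -0.73 0 -3.9 0 -5.6 0.45" --pt "-0.04 -0.73 0 -3.9 0 -5.6 0.45" --pt "-0.04 -0.73 0 -3.9 0 -5.6 0.45" --pt "-0.04 -0.73 0 -3.9 0 -5.6 0.45" --pt "-0.04 -0.73 0 -3.9 0 -5.6 0.45" --pt "-0.04 -0.73 0 -3.9 0 -5.6 0.45" --pt "0 0 0 0 0 0 0.45"

```text
clock: 12.7
tool_pos: [0.5182, 0.03, 0.0267]
eef_rot: [-0.062, 0.952, 0.02, 0.301]
contact_force: [-0.1, -0.3, -0.1]
opening: 0.274
finger_force: 0.0
```

```bash
python3 -c "
from plan import *
rows(tcp((.582,.039),8,35,.0,.013),Rt(8,35))
s=r.snapshot('wrist');t=r.snapshot('top');c=r.snapshot('scene')
print(proj(s,[.582,.039,.0]),proj(s,[.582,.039,.05]))
a=np.zeros((480,600,3),np.uint8);a[:,:280]=cv2.resize(t['pixels'][130:250,260:330],(280,480));a[:200,280:]=s['pixels'][200:400,160:480];a[200:400,280:]=c['pixels'][50:250,160:480];cv2.imwrite('pics/w3.png',a[:,:,::-1])"
```

```text
t 12.7 q [ 0.197   1.1955 -0.5918  2.5047  2.7176  1.1919 -1.0084] 
pos [0.5182 0.03   0.0267] tip [0.5279 0.0313 0.0128] open 0.2736193307752812 F [-0.0884 -0.3249 -0.1019]
x [-0.8116 -0.1052 -0.5747] y [-0.1293  0.9916  0.0011] z [ 0.5698  0.0752 -0.8184]
shift(tool cm) [-2.131   0.0304  1.466 ] rotvec(tool deg) [-0.2766  0.0785 -0.5016] world [0.5439 0.0336 0.0269]
[319.1243 277.6447] [319.0912 360.5967]
```

View pics/w3.png

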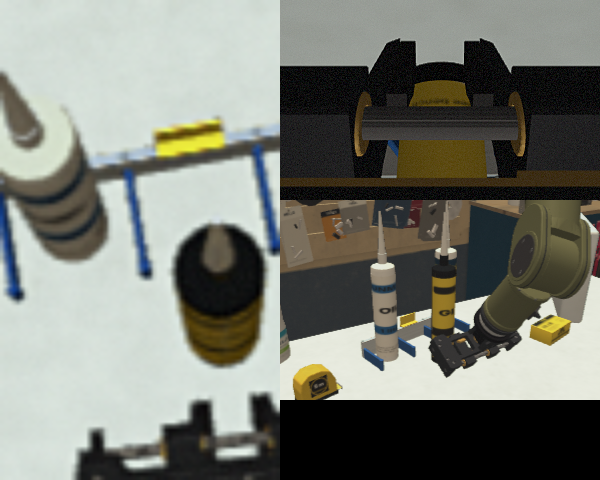

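The top crop shows the stray upright with its cap centred at about (314.8,197), in front of the empty bay between dividers b2 and b3. The fingers are just behind it, centred (wrist col 319). I work out its pose in the rail frame.

Run:
```python
from plan import *
t=r.snapshot("top")
m=mask(t,(0,0,0),(180,255,75),(298,180,332,224))|mask(t,(15,110,30),(40,255,255),(298,184,332,224))
b=max(blobs(m),key=len); print(cv2.boundingRect(b))
e=cv2.boundingRect(b); u=e[0]+e[2]/2
print("cap",ray(t,314.75,197,.214),"near base",ray(t,315.5,221.5,0))
fr=np.array([ray(t,*p,.026)[:2] for p in [(295.5,197.5),(328,192)]])
home=np.array([.670,.056]); y=np.radians(10.9); A=np.array([[np.cos(y),np.sin(y)],[-np.sin(y),np.cos(y)]])
for p in [ray(t,314.75,197,.214)[:2],np.array([.582,.039])]: print("rail frame",A@(p-home))
# divider centre lines in this frame
for b in blobs(mask(t,(100,120,60),(125,255,255),(285,160,335,205))):
    rc=cv2.boxPoints(cv2.minAreaRect(b)); print([A@(ray(t,*p,.026)[:2]-home) for p in rc])
# tab front-top edge: mid col
for uu,v in [(299,163.5),(315.5,161.5),(307.2,162.5)]: print("tab",A@(ray(t,uu,v,.064)[:2]-home))
```

```text
(304, 186, 22, 35)
cap [0.5796 0.0387 0.214 ] near base [0.5572 0.0386 0.    ]
rail frame [-0.0921  0.0001]
rail frame [-0.0896 -0.0001]
[array([0.0219, 0.0455]), array([0.0219, 0.0414]), array([-0.046 ,  0.0413]), array([-0.046 ,  0.0454])]
[array([ 0.0224, -0.0394]), array([ 0.0224, -0.045 ]), array([-0.0455, -0.0445]), array([-0.0456, -0.039 ])]
tab [0.0293 0.0202]
tab [ 0.027  -0.0215]
tab [ 0.0281 -0.0005]
```

The stray stands at rail (-91, 0) mm, dead centre. I close the gap and correct the yaw to the bay axis.

step_arm --pt "-0.4 -0.03 0.28 -0.34 0 -0.5 0.45" --pt "-0.4 -0.03 0.28 -0.34 0 -0.5 0.45" --pt "-0.4 -0.03 0.28 -0.34 0 -0.5 0.45" --pt "-0.4 -0.03 0.28 -0.34 0 -0.5 0.45" --pt "-0.3 0 0.21 -0.34 0 -0.5 0.45" --pt "0 0 0 0 0 0 0.45"

```text
clock: 13.65
tool_pos: [0.5417, 0.0348, 0.027]
eef_rot: [-0.089, 0.949, 0.029, 0.301]
contact_force: [-0.5, 0.5, -1.2]
opening: 0.276
finger_force: 0.0
```

```bash
python3 -c "
from plan import *
y=np.radians(10.9);e=np.array([np.cos(y),np.sin(y)]);h=np.array([.671,.0562])
rows(tcp(h-.05*e,10.5,38,.0,.014),Rt(10.5,38))
rows(tcp(h,10.5,40,.0,.014),Rt(10.5,40))
t=r.snapshot('wrist');print(proj(t,[.581,.039,0]))
q=r.get_state()['q'];q,_=sim(q,tcp(h,10.5,40,.0,.014),Rt(10.5,40));print(q,clear(q,tuple(h)))
"
```

```text
t 13.65 q [ 0.2202  1.1645 -0.5758  2.4311  2.7547  1.0658 -0.9416] 
pos [0.5417 0.0348 0.027 ] tip [0.5513 0.0367 0.0131] open 0.2760315200244487 F [-0.4896  0.5374 -1.1814]
x [-0.8036 -0.1513 -0.5757] y [-0.1862  0.9825  0.0017] z [ 0.5653  0.1086 -0.8177]
shift(tool cm) [-3.4657 -0.3085  2.3873] rotvec(tool deg) [ 0.2164 -2.8549  0.1291] world [0.5836 0.0396 0.0274]
t 13.65 q [ 0.2202  1.1645 -0.5758  2.4311  2.7547  1.0658 -0.9416] 
pos [0.5417 0.0348 0.027 ] tip [0.5513 0.0367 0.0131] open 0.2760315200244487 F [-0.4896  0.5374 -1.1814]
x [-0.8036 -0.1513 -0.5757] y [-0.1862  0.9825  0.0017] z [ 0.5653  0.1086 -0.8177]
shift(tool cm) [-7.5111 -0.2938  5.2809] rotvec(tool deg) [ 0.2187 -4.8549  0.1254] world [0.6324 0.0491 0.027 ]
[312.5777 260.0018]
[ 0.2144  1.1577 -0.565   2.2191  2.768   0.9315 -0.8933] 0.23308731933446172
```

step_arm --pt "0 -0.3 0 0 0 0 0.45" --pt "-0.4 0 0.27 0 -0.4 0 0.45" --pt "-0.5 0 0.34 0 -0.5 0 0.45" --pt "-0.5 0 0.35 0 -0.5 0 0.45" --pt "-0.6 0 0.41 0 -0.5 0 0.45" --pt "-0.6 0 0.42 0 -0.5 0 0.45" --pt "-0.6 0 0.43 0 -0.5 0 0.45"

```text
clock: 14.58
tool_pos: [0.5806, 0.0395, 0.0279]
eef_rot: [-0.088, 0.941, 0.031, 0.324]
contact_force: [-1.6, -0.1, -0.9]
opening: 0.279
finger_force: 0.7
```

```bash
python3 -c "
from plan import *
y=np.radians(10.9);e=np.array([np.cos(y),np.sin(y)]);h=np.array([.671,.0562])
rows(tcp(h,10.5,40,.0,.014),Rt(10.5,40))
t=r.snapshot('wrist');m=mask(t,(15,110,40),(40,255,255),(240,250,400,376))
print([(v,np.where(m[v])[0][[0,-1]]) for v in (280,290,360,365) if m[v].any()])
"
```

```text
t 14.575 q [ 0.2279  1.1641 -0.5741  2.3488  2.7786  1.0259 -0.9215] 
pos [0.5806 0.0395 0.0279] tip [0.5909 0.0415 0.0146] open 0.2787644123337247 F [-1.6022 -0.0887 -0.9295]
x [-0.7739 -0.1458 -0.6163] y [-0.1866  0.9824  0.0019] z [ 0.6052  0.1165 -0.7875]
shift(tool cm) [-4.0936 -0.0291  3.3207] rotvec(tool deg) [ 0.2476 -1.9549  0.1293] world [0.6324 0.0491 0.027 ]
[(280, array([295, 343])), (290, array([294, 345])), (360, array([270, 374])), (365, array([264, 376]))]
```

The stray is still centred and cradled. I continue into the bay and slow down near the fence.

step_arm --pt "-0.5 0 0.39 0 -0.4 0 0.45" --pt "-0.5 0 0.39 0 -0.4 0 0.45" --pt "-0.5 0 0.4 0 -0.4 0 0.45" --pt "-0.5 0 0.4 0 -0.4 0 0.45" --pt "-0.5 0 0.4 0 -0.4 0 0.45" --pt "-0.4 0 0.33 0 0 0 0.45" --pt "-0.3 0 0.25 0 0 0 0.45" --pt "-0.3 0 0.25 0 0 0 0.45"

```text
clock: 15.62
tool_pos: [0.6244, 0.0478, 0.0282]
eef_rot: [-0.088, 0.936, 0.033, 0.34]
contact_force: [-1.0, 0.1, -1.1]
opening: 0.271
finger_force: 0.7
```

```bash
python3 -c "
from plan import *
h=np.array([.671,.0562])
rows(tcp(h,10.5,40,.0,.014),Rt(10.5,40))
s=r.snapshot('wrist');t=r.snapshot('top');c=r.snapshot('scene')
a=np.zeros((480,600,3),np.uint8);a[:,:280]=cv2.resize(t['pixels'][120:240,260:330],(280,480));a[:200,280:]=s['pixels'][200:400,160:480];a[200:400,280:]=c['pixels'][50:250,160:480];cv2.imwrite('pics/w4.png',a[:,:,::-1])"
```

```text
t 15.625 q [ 0.2212  1.159  -0.5687  2.2424  2.779   0.95   -0.8979] 
pos [0.6244 0.0478 0.0282] tip [0.6351 0.0499 0.0152] open 0.27140297008368924 F [-0.9576  0.0781 -1.0703]
x [-0.7528 -0.1418 -0.6428] y [-0.1867  0.9824  0.0019] z [ 0.6312  0.1214 -0.766 ]
shift(tool cm) [-0.5467 -0.0279  0.6181] rotvec(tool deg) [0.2509 0.0019 0.1275] world [0.6324 0.0491 0.027 ]
```

View pics/w4.png

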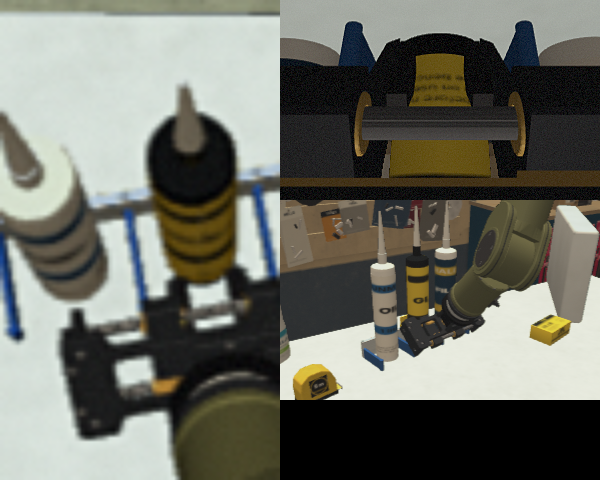

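The stray is in the bay, upright and centred between the dividers, about 8 mm short of the fence. The gripper is clear of the neighbours. I creep forward and watch the force.

step_arm --pt "-0.15 0 0.13 0 0 0 0.45" --pt "-0.15 0 0.13 0 0 0 0.45" --pt "-0.15 0 0.13 0 0 0 0.45"

```text
clock: 16.15
tool_pos: [0.6295, 0.0489, 0.028]
eef_rot: [-0.088, 0.936, 0.033, 0.34]
contact_force: [-6.2, -1.0, 3.2]
opening: 0.275
finger_force: 2.8
```

step_arm --pt "-0.1 0 0.08 0 0 0 0.45" --pt "-0.08 0 0.06 0 0 0 0.45"

```text
clock: 16.4
tool_pos: [0.63, 0.049, 0.0277]
eef_rot: [-0.088, 0.936, 0.033, 0.338]
contact_force: [-9.4, -2.2, 5.8]
opening: 0.276
finger_force: 4.8
```

step_arm --pt "-0.12 0 0.1 0 0 0 0.45" --pt "0 0 0 0 0 0 0.45"

```text
clock: 16.65
tool_pos: [0.6303, 0.049, 0.0274]
eef_rot: [-0.088, 0.937, 0.033, 0.337]
contact_force: [-12.4, -3.0, 7.0]
opening: 0.275
finger_force: 6.1
```

The force rises with almost no travel, so the cartridge is against the fence. I back straight out.

step_arm --pt "0.3 0 -0.25 0 0 0 0.45" --pt "0.4 0 -0.33 0 0 0 0.45" --pt "0.8 0 -0.66 0 0 0 0.45" --pt "0.9 0 -0.75 0 0 0 0.45" --pt "0.9 0 -0.75 0 0 0 0.45" --pt "0.9 0 -0.75 0 0 0 0.45" --pt "0 0 0 0 0 0 0.45"

```text
clock: 17.52
tool_pos: [0.5789, 0.0393, 0.0275]
eef_rot: [-0.088, 0.936, 0.033, 0.34]
contact_force: [-0.7, 0.6, 1.0]
opening: 0.276
finger_force: 0.0
```

Run:
```python
from plan import *
st()
s=r.snapshot('wrist');t=r.snapshot('top');c=r.snapshot('scene')
a=np.zeros((480,600,3),np.uint8);a[:,:280]=cv2.resize(t['pixels'][120:240,260:330],(280,480));a[:200,280:]=s['pixels'][200:400,160:480];a[200:400,280:]=c['pixels'][50:250,160:480];cv2.imwrite('pics/w5.png',a[:,:,::-1])
m=mask(t,(0,0,0),(180,255,75),(292,140,326,192))|mask(t,(15,110,30),(40,255,255),(292,168,326,196))
b=max(blobs(m),key=len); print(cv2.boundingRect(b))
```

```text
t 17.525 q [ 0.2342  1.1895 -0.5807  2.3715  2.8109  1.0953 -0.931 ] 
pos [0.5789 0.0393 0.0275] tip [0.5896 0.0413 0.0145] open 0.27648481350629417 F [-0.6712  0.5731  0.95  ]
x [-0.7539 -0.1421 -0.6414] y [-0.1872  0.9823  0.0024] z [ 0.6298  0.1219 -0.7672]
(292, 148, 31, 42)
```

View pics/w5.png

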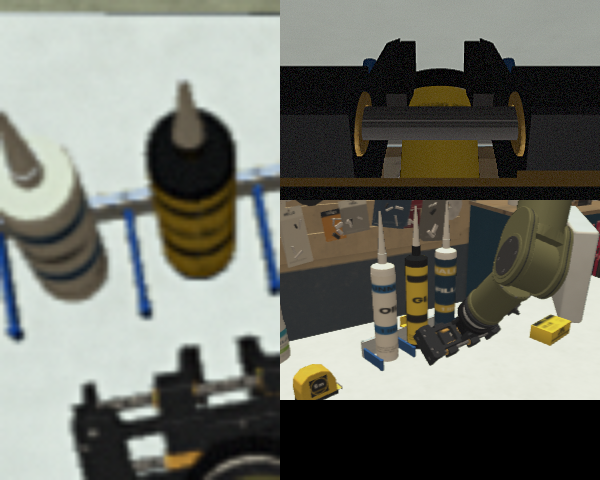

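The stray stands upright in the tabbed bay with the gripper clear and the neighbours unmoved. I do a last number check and hand in if it agrees.

Run:
```python
from plan import *
t=r.snapshot('top'); y=np.radians(10.9); A=np.array([[np.cos(y),np.sin(y)],[-np.sin(y),np.cos(y)]])
d=np.array([np.cos(y),np.sin(y)])
p=ray(t,307.75,158.75,.214)[:2]; b=ray(t,309,189.5,0)[:2]; l=[A@(k-[.670,.056]) for k in (p,b)]; print(l)
if abs(l[0][0])<.008 and abs(l[0][1])<.008: print(r.finish_job())
```

```text
[array([-0.0093,  0.0002]), array([-0.0266,  0.0061])]
```

Run:
```python
from plan import *
t=r.snapshot('top'); y=np.radians(10.9); A=np.array([[np.cos(y),np.sin(y)],[-np.sin(y),np.cos(y)]])
g=cv2.cvtColor(t['pixels'],cv2.COLOR_RGB2GRAY).astype(int)
print(g[142:156,302],g[142:156,313],g[183:195,309])
f=lambda u,v,z:A@(ray(t,u,v,z)[:2]-[.670,.056])
for v in (146,147,148): print("far",v,f(308,v,.214))
print("earlier far 186",f(315,186,.214),"near base",[f(309,v,0) for v in (188,189,190)],"earlier",f(315.5,221,0))
# cap left/right extreme -> its row is the centre row
m=(g<75).astype(np.uint8)
for v in range(150,170,2): u=np.where(m[v,290:325])[0]+290; print(v,u.min(),u.max())
```

```text
[222 222 220 222 224 196  83  13   9  14  19  23  24  15] [220 221 217 216 223 227 159  42   8  13  16  19  17  17] [ 18  46  71  70  63  54  54 226 226 222 223 223]
far 146 [ 0.018  -0.0051]
far 147 [ 0.0159 -0.0047]
far 148 [ 0.0137 -0.0043]
earlier far 186 [-0.0694 -0.0044] near base [array([-0.0226,  0.0054]), array([-0.0253,  0.0059]), array([-0.028 ,  0.0064])] earlier [-0.1127  0.004 ]
150 300 314
152 298 316
154 298 317
156 297 318
158 297 318
160 297 318
162 297 318
164 298 318
166 298 323
168 299 324
```

The base edge puts the centre at -2 mm, and the TCP under fence load gave the same -2 mm. The cap reading carries the same ~6 mm bias it had before the push. All of this agrees with fence contact, so I compare with the white neighbour, which is already home, and hand in.

Run:
```python
from plan import *
t=r.snapshot('top'); y=np.radians(10.9); A=np.array([[np.cos(y),np.sin(y)],[-np.sin(y),np.cos(y)]])
g=cv2.cvtColor(t['pixels'],cv2.COLOR_RGB2GRAY).astype(int)
print(g[188:200,279])
e=188+int(np.argmax(np.diff(g[188:200,279])))+.5
w=A@(ray(t,279,e,0)[:2]-[.670,.056]); print("white near edge",e,w)
if abs(w[0]+.0266)<.003: print(r.finish_job())
```

```text
[ 23  66  88  92  84  79  89 161 219 218 219 218]
white near edge 194.5 [-0.0259  0.0868]
the job is handed in; nothing more can be done
None
```

The stray cartridge was pushed upright into the yellow-tab bay until it met the back fence, its base level within about 1 mm with the white cartridge beside it; in the last picture nothing else had moved, and the job is handed in at about 18 s of the 56 s allowed.

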